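# Turn a drained press-top dispenser over, stand it in its drip tray and work its pump

## Robot

A 7-joint arm with a two-finger parallel gripper is mounted at the origin on a cart in front of the work surface, level with it; the furniture and walls round the work are solid. World frame = base frame: x ahead of the robot, y to its left, z up, the work surface at z = 0. Lengths are in m, angles in rad, forces in N, time in s.
With the tool pointing down it reaches from about 0.4 to 0.875 m from the base axis. Payload 6.5 kg.
Tool frame: the origin (TCP) lies at the very end of the fingers, on their centre line; the grasp point (between the pads) lies 19 mm behind it; z points along the fingers, y is the line along which they close (so a half turn about z gives the same grasp; the last joint's range is limited). The gripper opens to 85 mm and grips with 20 to 120 N. Pads are 22 mm wide; open, the fingers measure 114 mm over their backs; the gripper's body (76 mm by 85 mm) begins 54 mm behind the grasp point. The pads swing forward as they close: fully open they stand 13 mm farther back than shut.
Start: joints at [-1.174, 0.536, -0.004, 1.538, 0.003, 1.067, -0.071], TCP at [0.29, 0.582, 0.206] pointing down, gripper open.
Joint ranges: [-2.7, 2.7], [-0.37, 2.16], [-1.27, 1.26], [0.24, 2.4], [-1.31, 4.45], [0.19, 1.91], [-2.76, 2.76]. Speed limits (rad/s): [2.39, 2.39, 3.14, 3.14, 3.14, 3.14, 3.14].

## Interface

Orientations are given as a 3x3 rotation matrix whose columns are the frame's x, y, z axes.
In Python, from cell import bot, imaging, workorder gives the robot as it stands.
- The arm moves only by the shell command python3 -m crank 'ROWS' [FORCE]. ROWS is JSON, a list of rows, each a list of 7 numbers: the opening in per cent of the stroke, from 0 (shut) to 100 (fully open), then the shift along the tool's x, y, z in mm, then the turn, a rotation vector about the tool's x, y, z in degrees. In form: [[grip, dx, dy, dz, rx, ry, rz], ...]. A call has 1 to 12 rows; each row shifts and turns the commanded pose from where the row before left it, along the tool's axes as they then stand; what a row does not reach is not made up. A row lasts 1/12 s, in which the tool goes at most 41.7 mm and 7.16 degrees, less where a joint would pass 70% of its speed; a pose out of reach is approached as far as the arm can. A call is refused whole if a number of a shift passes 41.7 or a number of a turn 7.16, either way. A call with a gripper value outside its range is refused whole. The fingers move at their own pace and stop on an object; FORCE is the grip in N (left out, the last holds). Time passes only in rows, so rows that do not move let the fingers close. It gives the time, the measured TCP pose, the force, the opening and the grip force at its end, in the units of the state.
- bot.read_state(): the state, without advancing time (a new reading comes with each control period).
- imaging.grab_frame(name): name is "scene" or "side" or "wrist"; returns the picture (480x640x3 uint8, red, green, blue); there is no depth.
- imaging.camera_params(name): a dict with "mtx" (3x3 intrinsics, pixels), "camera_from_world" (4x4, takes a point from world to camera coordinates). Camera axes: x right, y down, z forward; pixel columns grow to the right and rows downward; lengths in m; the calibration is good to about 2 mm. A picture is of the moment at which its call begins: read the wrist's pose just before it. camera_params takes no time and is no camera call; for the wrist camera it gives the pose at the moment of the call.
- workorder.job_done(): hands the job in; it is judged then, once.
The state is a dict: "time": time; "q": joint angles; "qd": joint speeds; "tau": joint torques, N m; "position": TCP position; "ee_rot": TCP orientation; "wrist_force": force on the tool from outside, world axes, zero at the start; "moment": the same for the moment, N m; "finger_gap": opening from 0.0 (shut) to 1.0 (fully open); "finger_force": force on a finger pad.
Only numpy, scipy, OpenCV 4.12 (cv2) and the standard library are available. Lean on these libraries where they do the work, as an engineer would, in place of code of your own. Each camera call takes 0.05 s, during which the arm holds its last target. There are 200 camera calls.

## Task

The washed press-top dispenser was left upside down on its press head to drain. Turn it right way up in two steps, without letting it fall: first lay it on its side on the bench and let go, then take hold of it again and stand it upright inside the lip of the green drip tray and let go. Finally press its blue head down fully to the stop for a moment without leaning hard on it, let it spring all the way back up, and leave the bottle, timer and tape roll where they are.

Things in the scene. Friction and masses are not known exactly. Their poses are not given: they have to be found in the camera images.
- dispenser: Loose white square bottle, 0.25 kg, yellow band on its +x and -x sides, blue collar and press head. Body 50 x 50 x 82 mm, collar (30 mm diameter) up to 92 mm, head (36 mm diameter) from 104 to 112 mm. Origin: centre of its underside; z runs from underside to head, x and y square to the sides. It starts upside down on the head: origin 112 mm above the bench, z pointing down.
- grip_low (a point): Point on the dispenser's axis 28 mm from its underside, where the body is gripped across two opposite flat sides (50 mm) for the first quarter turn: hand tilted 45 degrees along the bottle, leaning over the underside, then turned to 45 degrees the other way. 84 mm above the bench at the start.
- grip_high (a point): Point on the dispenser's axis 66 mm from its underside, where the lying body is gripped for the second quarter turn: hand tilted 45 degrees along the bottle, leaning over the press head, then turned to 45 degrees the other way. The axis is 25 mm above the bench when it lies on a side; the head then touches nothing.
- plunger (a joint): Stroke of the press head in m: 0 = fully up, 0.012 = at its stop, pressed towards the bottle. A spring holds it up: about 5.5 N to start moving, about 11 N at the stop; it returns by itself. The stop is rigid.
- press_top (a point): Centre of the flat top face of the blue press head (36 mm diameter), on the dispenser's axis, 112 mm from the underside when up; moves with the head.
- drip_tray: Fixed square green drip tray on the bench, 112 x 112 mm outside, 104 x 104 mm inside; origin at the centre of its underside. Its inner floor is 3 mm above the bench, its lip 7 mm above the bench and 4 mm thick; axes square to its sides.
- bottle_squeeze: Bystander: grey-white round screw-cap bottle, 64 mm diameter, 150 mm high, standing; origin at the centre of its underside. Leave alone.
- timer: Bystander: small white timer with coloured buttons lying flat, 60 x 64 x 19 mm; origin at the centre of its underside. Leave alone.
- label_tape: Bystander: yellow tape roll lying flat, 68 mm diameter, 19 mm high; origin at the centre of its underside. Leave alone.
There are look-alikes about, which are no part of the job. There is more than one size of the drip_tray; the one meant has the size given above. What is shaped like the dispenser but orange is not meant.

How it is judged:
By the outcome, as a careful person would: the job done as asked, in the order asked, and still so for the second after the job is handed in, with the robot touching nothing.
It also fails if it takes over 64 s, if anything falls off the work surface, if the arm or the gripper's body presses on something with over 40 N, if the wrist force passes 120 N, or if a joint passes its speed limit or range.

## Working session

There is one attempt and no reset: what is moved stays moved. The work goes in short steps, Python scripts to look and compute and a shell command to move; the robot and the scene stay as the last step left them, time stands still between calls to the robot, and variables do not carry over. Pictures are saved under pics/ and viewed, at most 10 in all, crops included, and the job is handed in when it is done.

```bash
mkdir -p pics; ls; python3 - <<'E'
from cell import bot, imaging
import cv2,numpy as np
s=bot.read_state(); print({k:np.round(v,3).tolist() for k,v in s.items()})
for n in("scene","side"):
    cv2.imwrite(f"pics/{n}0.png",imaging.grab_frame(n)[:,:,::-1])
    p=imaging.camera_params(n);print(n,np.round(p["mtx"],1).tolist(),np.round(p["camera_from_world"],3).tolist())
E
```

```text
pics
{'time': 0.0, 'q': [-1.174, 0.537, -0.004, 1.539, 0.003, 1.067, -0.071], 'qd': [0.001, 0.0, -0.0, -0.0, -0.0, -0.001, 0.001], 'tau': [-0.0, -58.34, 1.048, -25.91, 0.012, 0.009, 0.0], 'position': [0.29, 0.581, 0.205], 'ee_rot': [[-0.895, 0.446, -0.001], [0.446, 0.895, -0.002], [-0.0, -0.002, -1.0]], 'wrist_force': [0.081, 0.24, 0.008], 'moment': [0.026, 0.012, -0.037], 'finger_force': 0.0, 'finger_gap': 1.002}
scene [[552.2, 0.0, 319.2], [0.0, 552.2, 239.7], [0.0, 0.0, 1.0]] [[0.768, -0.64, -0.012, -0.496], [-0.36, -0.416, -0.835, 0.265], [0.53, 0.646, -0.55, 1.166], [0.0, 0.0, 0.0, 1.0]]
side [[579.9, 0.0, 320.3], [0.0, 579.9, 232.5], [0.0, 0.0, 1.0]] [[0.996, 0.085, -0.011, -0.567], [0.044, -0.617, -0.786, -0.005], [-0.073, 0.783, -0.618, 1.655], [0.0, 0.0, 0.0, 1.0]]
```

View pics/scene0.png

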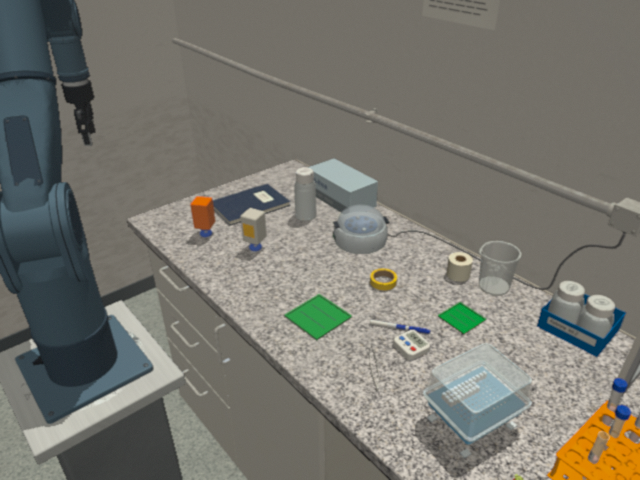

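View pics/side0.png

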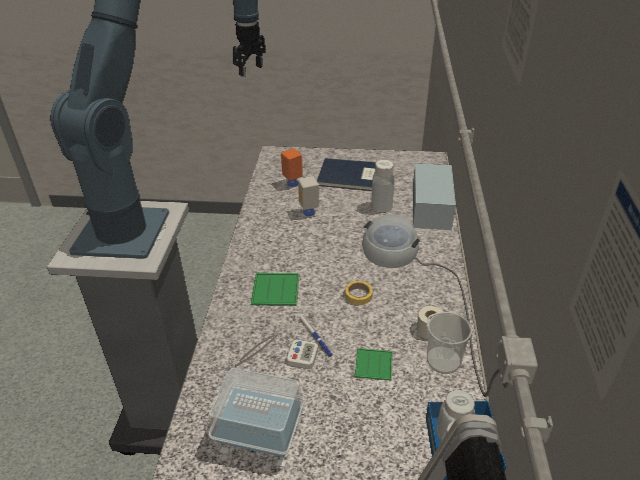

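The scene view shows the white dispenser, upside down, at (253,228), with the orange look-alike at (203,215). The larger green tray is at (318,316) and the smaller one at (462,318). The side view has the dispenser at (309,195) and the large tray at (276,289). Next I'll measure them.

```bash
cat > h.py <<'E'
from cell import bot, imaging, workorder
import cv2,numpy as np
np.set_printoptions(precision=4,suppress=True)
def ray(p,uv,z):
    T=p["camera_from_world"];R=T[:3,:3];c=-R.T@T[:3,3]
    d=R.T@np.linalg.inv(p["mtx"])@np.array([uv[0],uv[1],1.]);return c+d*(z-c[2])/d[2]
def proj(p,X):
    T=p["camera_from_world"];x=p["mtx"]@(T[:3,:3]@np.array(X)+T[:3,3]);return x[:2]/x[2]
def blobs(img,lo,hi,amin=30):
    m=cv2.inRange(cv2.cvtColor(img,cv2.COLOR_RGB2HSV),np.array(lo),np.array(hi))
    cs,_=cv2.findContours(m,cv2.RETR_EXTERNAL,cv2.CHAIN_APPROX_NONE)
    return sorted([c for c in cs if cv2.contourArea(c)>amin],key=lambda c:-cv2.contourArea(c))
E
python3 - <<'E'
from h import *
for n in("scene","side"):
    p=imaging.camera_params(n);im=imaging.grab_frame(n)
    print(n)
    for c in blobs(im,(50,120,50),(75,255,255),200):
        w=np.array([ray(p,q[0],.006)[:2] for q in c],np.float32)
        print(" tray",cv2.boundingRect(c),cv2.minAreaRect(w))
    for c in blobs(im,(105,120,50),(130,255,255),25):
        u=c.reshape(-1,2);print(" blue",cv2.boundingRect(c),ray(p,u.mean(0),.006))
    for c in blobs(im,(17,120,120),(35,255,255),25): print(" yel",cv2.boundingRect(c),ray(p,c.reshape(-1,2).mean(0),.07))
a=cv2.resize(imaging.grab_frame("scene")[190:260,220:290],(560,560),interpolation=2)
b=cv2.resize(imaging.grab_frame("side")[165:225,280:340],(240,240),interpolation=2)
o=np.zeros((560,800,3),np.uint8);o[:,:560]=a;o[:240,560:]=b;cv2.imwrite("pics/c1.png",o[:,:,::-1])
E
```

```text
scene
 tray (285, 295, 66, 44) ((0.46994176506996155, -0.20466455817222595), (0.1092720478773117, 0.11009222269058228), 3.304314136505127)
 tray (439, 303, 46, 31) ((0.7174556851387024, -0.42380356788635254), (0.07646307349205017, 0.0773378238081932), 88.27649688720703)
 blue (616, 405, 15, 15) [ 0.7319 -0.7888  0.006 ]
 blue (613, 378, 15, 14) [ 0.7927 -0.754   0.006 ]
 blue (409, 327, 21, 6) [ 0.6128 -0.3882  0.006 ]
 blue (250, 245, 11, 6) [0.5196 0.1256 0.006 ]
 blue (201, 231, 10, 6) [0.4532 0.2775 0.006 ]
 yel (548, 402, 92, 78) [ 0.574  -0.8162  0.07  ]
 yel (370, 268, 27, 22) [ 0.6235 -0.2619  0.07  ]
 yel (243, 224, 11, 14) [0.5019 0.1224 0.07  ]
side
 tray (251, 274, 46, 30) ((0.47223564982414246, -0.2085793912410736), (0.10778601467609406, 0.10485593974590302), 3.408080816268921)
 tray (355, 350, 36, 29) ((0.7201414704322815, -0.4278569519519806), (0.07256170362234116, 0.07283136993646622), 87.7582015991211)
 yel (345, 281, 28, 23) [ 0.6833 -0.2708  0.07  ]
```

View pics/c1.png

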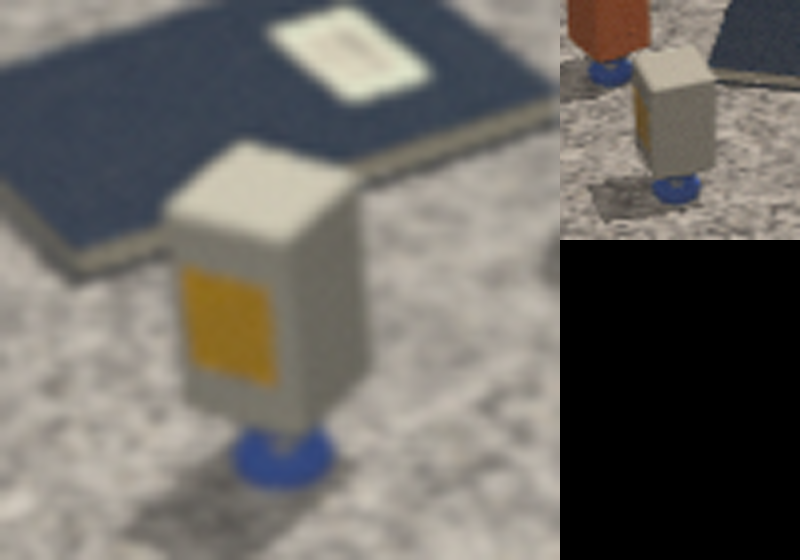

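The crop shows the underside of the dispenser facing up. Its corners in the crop are about (248,145), (358,180), (290,240) and (168,212), at 8x scale from (220,190). The yellow band faces the robot.

```bash
python3 - <<'E'
from h import *
p=imaging.camera_params("scene")
w=np.array([ray(p,(220+u/8-.5,190+v/8-.5),.112) for u,v in[(248,145),(358,180),(290,240),(168,212)]])
print(w,w.mean(0),np.linalg.norm(np.diff(w,axis=0),axis=1))
e=[w[1]-w[0],w[2]-w[3]];print([np.degrees(np.arctan2(a[1],a[0])) for a in e]); e=[w[0]-w[3],w[1]-w[2]];print([np.degrees(np.arctan2(a[1],a[0])) for a in e])
p=imaging.camera_params("side")
w=np.array([ray(p,(280+u/4-.5,165+v/4-.5),.112) for u,v in[(73,66),(130,46),(154,75),(92,93)]]);print(w,w.mean(0))
for n in("scene","side"):print(n,proj(imaging.camera_params(n),(.52,.126,.112)))
p=imaging.camera_params("wrist");print(p["mtx"],p["camera_from_world"])
s=bot.read_state();T=np.array(p["camera_from_world"]);print("cam in tool",s["ee_rot"].T@(-T[:3,:3].T@T[:3,3]-s["position"]) if hasattr(s["ee_rot"],'T') else np.array(s["ee_rot"]).T@(-T[:3,:3].T@T[:3,3]-np.array(s["position"])), T[:3,:3]@np.array(s["ee_rot"]))
# others
for n,lo in(("scene",0),("side",0)):
    pp=imaging.camera_params(n)
    print(n, "tape",[ray(pp,q,.019) for q in ([(383,279)] if n=="scene" else [(359,292)])],"bottle top",ray(pp,(305,172) if n=="scene" else (384,165),.15),"timer",ray(pp,(411,344) if n=="scene" else (302,353),.015))
E
```

```text
[[0.536  0.1562 0.112 ]
 [0.5506 0.1127 0.112 ]
 [0.5117 0.0956 0.112 ]
 [0.4914 0.1367 0.112 ]] [0.5224 0.1253 0.112 ] [0.0459 0.0425 0.0459]
[np.float64(-71.40191440447843), np.float64(-63.7135459642605)]
[np.float64(23.5623853599225), np.float64(23.68134362770546)]
[[0.4954 0.1217 0.112 ]
 [0.5332 0.1505 0.112 ]
 [0.5537 0.1141 0.112 ]
 [0.5126 0.0885 0.112 ]] [0.5237 0.1187 0.112 ]
scene [251.8413 213.9278]
side [306.538  180.4962]
[[359.1888   0.     324.1308]
 [  0.     359.1888 239.4359]
 [  0.       0.       1.    ]] [[ 0.4466  0.8947 -0.0011 -0.6493]
 [ 0.8566 -0.4272  0.2893 -0.0378]
 [ 0.2584 -0.1302 -0.9572  0.3803]
 [ 0.      0.      0.      1.    ]]
cam in tool [ 0.0738 -0.0001 -0.1686] [[-0.0002  1.      0.0005]
 [-0.9572 -0.     -0.2893]
 [-0.2893 -0.0005  0.9572]]
scene tape [array([ 0.6711, -0.2168,  0.019 ])] bottle top [0.7336 0.1666 0.15  ] timer [ 0.5571 -0.414   0.015 ]
side tape [array([ 0.6828, -0.2199,  0.019 ])] bottle top [0.7369 0.1623 0.15  ] timer [ 0.5638 -0.4174  0.015 ]
```

```bash
python3 -m crank '[[100,-32,-26,-5,0,0,0],[100,-32,-26,-5,0,0,0],[100,-32,-26,-5,0,0,0],[100,-32,-26,-5,0,0,0],[100,-32,-26,-5,0,0,0],[100,-32,-26,-5,0,0,0],[100,-32,-26,-5,0,0,0],[100,-32,-26,-5,0,0,0],[100,-32,-26,-5,0,0,0],[100,-32,-26,-5,0,0,0],[100,-32,-26,-5,0,0,0],[100,-32,-26,-5,0,0,0]]'
python3 -m crank '[[100,0,0,0,0,0,-7],[100,0,0,0,0,0,-7],[100,0,0,0,0,0,-7],[100,0,0,0,0,0,-7],[100,0,0,0,0,0,-7],[100,0,0,0,0,0,-7],[100,0,0,0,0,0,-7],[100,0,0,0,0,0,0]]'
python3 - <<'E'
from h import *
s=bot.read_state();print(s["q"],s["position"],s["ee_rot"])
cv2.imwrite("pics/w1.png",imaging.grab_frame("wrist")[:,:,::-1])
p=imaging.camera_params("wrist");print(proj(p,(.522,.123,.112)))
E
```

```text
time: 1.3
position: [0.495, 0.1291, 0.2665]
ee_rot: [[-0.895, 0.446, 0.001], [0.446, 0.895, 0.0], [-0.0, 0.001, -1.0]]
wrist_force: [0.7, 1.9, -0.6]
finger_gap: 1.003
finger_force: 0.0
time: 1.97
position: [0.4945, 0.1309, 0.266]
ee_rot: [[-0.922, -0.386, 0.0], [-0.386, 0.922, 0.0], [-0.0, 0.0, -1.0]]
wrist_force: [0.8, 0.2, -0.5]
finger_gap: 1.002
finger_force: 0.0
[-0.411   0.2329  0.076   1.8359 -0.02    1.0734  1.6399] [0.4945 0.1309 0.266 ] [[-0.9224 -0.3863  0.    ]
 [-0.3863  0.9224  0.0001]
 [-0.      0.0001 -1.    ]]
[305.3301 238.3277]
```

View pics/w1.png

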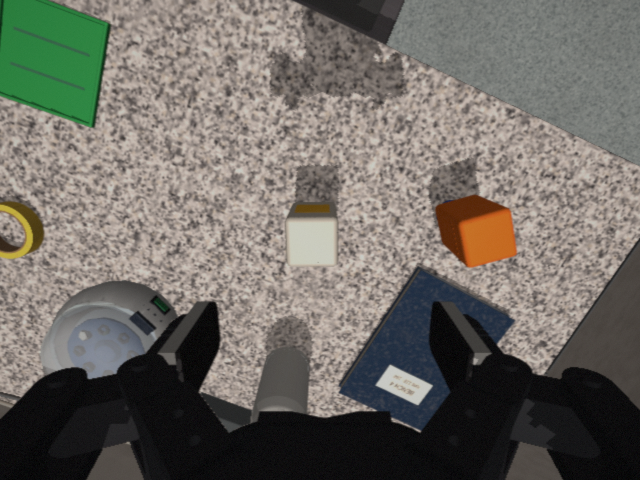

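The wrist view shows the underside of the dispenser as a white square at about (312,240), nearly square to the image. The yellow side faces the robot.

```bash
python3 - <<'E'
from h import *
p=imaging.camera_params("wrist");im=imaging.grab_frame("wrist")
m=np.zeros(im.shape[:2],np.uint8);m[195:290,270:355]=255
hsv=cv2.cvtColor(im,cv2.COLOR_RGB2HSV)
k=((hsv[...,2]>195)&(hsv[...,1]<60)).astype(np.uint8)*m
k=cv2.morphologyEx(k,cv2.MORPH_OPEN,np.ones((9,9)))
cs,_=cv2.findContours(k,0,1);c=max(cs,key=cv2.contourArea);print(cv2.boundingRect(c))
w=np.array([ray(p,q[0],.112)[:2] for q in c],np.float32);print(cv2.minAreaRect(w))
for c in blobs(im,(50,120,50),(75,255,255),200)[:1]:print(cv2.minAreaRect(np.array([ray(p,q[0],.006)[:2] for q in c],np.float32)))
R=bot.read_state()["ee_rot"];print(np.degrees(np.arctan2(R[1][0],R[0][0])))
E
```

```text
(289, 221, 46, 44)
((0.5240730047225952, 0.13001438975334167), (0.042480695992708206, 0.042416978627443314), 22.788522720336914)
((0.47237733006477356, -0.20042943954467773), (0.11128391325473785, 0.11047255247831345), 3.3201417922973633)
-157.74390373414354
```

The base, elbow and wrist angles imply that a radial 45° tilt falls outside the J6 range, but a sideways (tangential) tilt fits. So I'll turn the tool 90° and grip across the yellow sides.

```bash
python3 -m crank '[[100,0,0,0,0,0,7],[100,0,0,0,0,0,7],[100,0,0,0,0,0,7],[100,0,0,0,0,0,7],[100,0,0,0,0,0,7],[100,0,0,0,0,0,7],[100,0,0,0,0,0,7],[100,0,0,0,0,0,7],[100,0,0,0,0,0,7],[100,0,0,0,0,0,7],[100,0,0,0,0,0,7],[100,0,0,0,0,0,7]]' >/dev/null
python3 -m crank '[[100,0,0,0,0,0,5.5],[100,-39,12,0,0,0,0],[100,-39,12,0,0,0,0],[100,0,0,0,0,7,0],[100,0,0,0,0,7,0],[100,0,0,0,0,7,0],[100,0,0,0,0,7,0],[100,0,0,0,0,7,0],[100,0,0,0,0,7,0],[100,0,0,0,0,3,0],[100,0,0,0,0,0,0]]'
python3 - <<'E'
from h import *
s=bot.read_state();print(s["q"],s["position"],s["ee_rot"])
cv2.imwrite("pics/w2.png",imaging.grab_frame("wrist")[:,:,::-1])
p=imaging.camera_params("wrist");print(proj(p,(.522,.128,.112)))
E
```

```text
time: 3.98
position: [0.5468, 0.0654, 0.263]
ee_rot: [[-0.266, 0.923, -0.277], [0.654, 0.384, 0.652], [0.709, -0.008, -0.706]]
wrist_force: [-0.3, 0.0, -0.6]
finger_gap: 0.997
finger_force: 0.0
[ 0.0421  0.6259  0.2221  1.536  -0.7224  1.575   0.8686] [0.5468 0.0654 0.263 ] [[-0.2656  0.9235 -0.2768]
 [ 0.6537  0.3835  0.6524]
 [ 0.7086 -0.0077 -0.7055]]
[325.5881 276.6058]
```

View pics/w2.png

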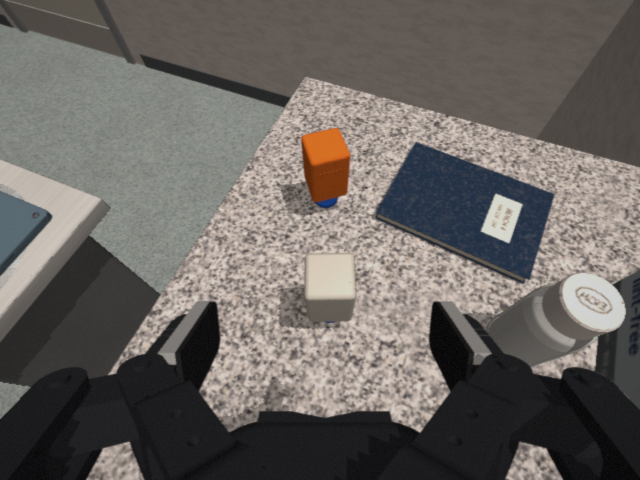

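The wrist view, tilted 45°, shows the dispenser's top face centred near (330,271), between the fingertips at columns 218 and 432 (middle 325). I'll refine with the mask.

```bash
python3 - <<'E'
from h import *
p=imaging.camera_params("wrist");im=imaging.grab_frame("wrist")
g=cv2.GaussianBlur(im,(3,3),0).astype(int)
for r in(262,270,278,300): print(r,g[r,298:362:2].sum(1).tolist())
print(g[240:330:3,330].sum(1).tolist())
for uv in[(305,254),(354,254),(355,288),(304,288)]: print(ray(p,uv,.112))
E
```

```text
262 [515, 474, 453, 411, 507, 582, 598, 599, 598, 600, 600, 600, 601, 600, 601, 601, 603, 603, 602, 605, 606, 606, 606, 607, 608, 606, 578, 511, 535, 510, 523, 546]
270 [604, 584, 476, 415, 517, 589, 602, 603, 602, 602, 602, 603, 603, 605, 606, 606, 607, 607, 607, 608, 609, 610, 610, 609, 612, 612, 591, 515, 457, 399, 334, 451]
278 [504, 472, 459, 424, 522, 594, 604, 606, 605, 606, 605, 607, 607, 605, 606, 607, 610, 611, 612, 612, 612, 613, 614, 614, 616, 615, 600, 539, 402, 397, 439, 448]
300 [281, 295, 274, 304, 399, 454, 461, 459, 458, 455, 456, 454, 453, 450, 450, 447, 447, 444, 444, 444, 441, 438, 438, 437, 437, 435, 420, 375, 412, 451, 511, 529]
[436, 502, 563, 555, 587, 509, 601, 601, 603, 605, 607, 608, 607, 611, 610, 611, 615, 616, 617, 583, 447, 280, 272, 277, 274, 272, 271, 261, 369, 406]
[0.4936 0.1425 0.112 ]
[0.5389 0.1614 0.112 ]
[0.5524 0.128  0.112 ]
[0.5075 0.1093 0.112 ]
```

```bash
python3 - <<'E'
from h import *
p=imaging.camera_params("wrist");s=bot.read_state();R=np.array(s["ee_rot"])
w=[ray(p,uv,.112) for uv in[(305.5,255),(352,255),(352.5,297),(304.5,297)]];c=np.mean(w,0)
print(np.array(w),c,[np.linalg.norm(w[i]-w[i-1]) for i in range(4)])
G=c.copy();G[2]=.084
print("tool delta to grasp TCP (mm)",R.T@(G+.019*R[:,2]-s["position"])*1000)
E
```

```text
[[0.4947 0.1435 0.112 ]
 [0.5376 0.1616 0.112 ]
 [0.5537 0.1206 0.112 ]
 [0.5119 0.103  0.112 ]] [0.5245 0.1322 0.112 ] [np.float64(0.043993719342392615), np.float64(0.04663370692886491), np.float64(0.043992010610857085), np.float64(0.04537004211775029)]
tool delta to grasp TCP (mm) [-80.4353   4.1981 195.173 ]
```

```bash
python3 -m crank '[[100,-27,1.4,25,0,0,0],[100,-27,1.4,25,0,0,0],[100,-26,1.4,25,0,0,0],[100,0,0,20,0,0,0],[100,0,0,0,0,0,0]]'
python3 - <<'E'
from h import *
p=imaging.camera_params("wrist");im=imaging.grab_frame("wrist");s=bot.read_state();R=np.array(s["ee_rot"])
q=proj(p,(.5245,.1322,.112));print(q,R.T@(np.array([.5245,.1322,.084])+.019*R[:,2]-s["position"])*1000)
g=cv2.GaussianBlur(im,(3,3),0).astype(int);v=int(q[1]);u=int(q[0])
print(v,u-48,g[v,u-48:u+48:3].sum(1).tolist());print(v-45,g[v-45:v+45:3,u].sum(1).tolist())
cv2.imwrite("pics/w3.png",im[:,:,::-1])
E
```

```text
time: 4.5
position: [0.544, 0.0843, 0.1405]
ee_rot: [[-0.275, 0.919, -0.283], [0.649, 0.395, 0.651], [0.709, -0.004, -0.705]]
wrist_force: [0.6, 0.8, 1.2]
finger_gap: 0.999
finger_force: 0.0
[326.1464 224.3999] [-3.742  -0.0536 98.3069]
224 278 [503, 529, 484, 387, 474, 558, 575, 576, 577, 578, 578, 578, 580, 579, 581, 580, 580, 580, 581, 583, 580, 585, 583, 584, 583, 586, 579, 534, 426, 383, 405, 341]
179 [453, 520, 488, 469, 437, 400, 394, 544, 575, 575, 576, 577, 579, 579, 581, 580, 580, 582, 584, 581, 584, 586, 586, 587, 586, 586, 559, 510, 378, 268]
```

View pics/w3.png

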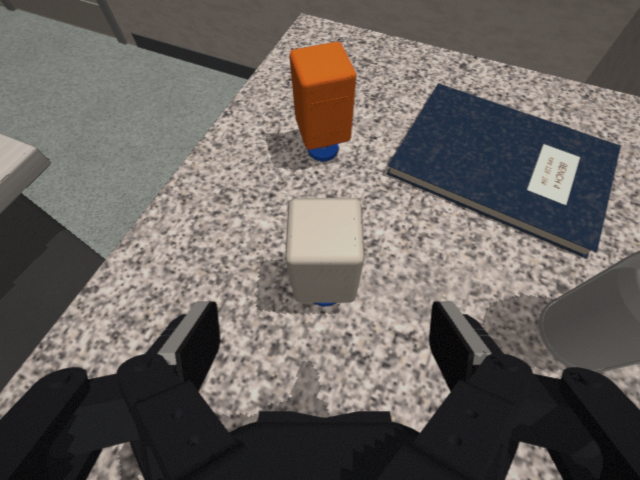

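The wrist view shows the top face centred at column 325, midway between the fingers, so I'll advance and grip.

```bash
python3 -m crank '[[100,-1,0,25,0,0,0],[100,-1,0,25,0,0,0],[100,-1,0,25,0,0,0],[100,-0.5,0,23,0,0,0],[100,0,0,0,0,0,0],[75,0,0,0,0,0,0],[50,0,0,0,0,0,0],[50,0,0,0,0,0,0],[50,0,0,0,0,0,0],[50,0,0,0,0,0,0]]' 40
```

```text
time: 5.38
position: [0.5224, 0.1403, 0.0716]
ee_rot: [[-0.277, 0.921, -0.273], [0.652, 0.389, 0.651], [0.706, 0.003, -0.708]]
wrist_force: [1.5, -2.1, 4.2]
finger_gap: 0.576
finger_force: 46.2
```

```bash
python3 -m crank '[[50,0,0,0,0,0,0],[50,18,0,-18,0,0,0],[50,18,0,-18,0,0,0],[50,-18,-16,-18,0,0,0],[50,-18,-16,-18,0,0,0],[50,-18,-16,-18,0,0,0],[50,-18,-16,-18,0,0,0],[50,-18,-16,-18,0,0,0],[50,0,0,0,-4.2,0,4.2],[50,0,0,0,-4.2,0,4.2],[50,0,0,0,-4.2,0,4.2],[50,0,0,0,0,0,0]]' 60
python3 -c "
from h import *
s=bot.read_state();R=np.array(s['ee_rot']);print(s['q'],np.array(s['position'])-.019*R[:,2])"
```

```text
time: 6.38
position: [0.4939, -0.0086, 0.1206]
ee_rot: [[-0.055, 0.997, -0.061], [0.705, 0.082, 0.704], [0.707, -0.005, -0.707]]
wrist_force: [-0.1, 0.2, -1.4]
finger_gap: 0.572
finger_force: 66.6
[ 0.2044  0.7     0.2553  1.8509 -0.8733  1.2652  1.0838] [ 0.495  -0.022   0.1341]
```

```bash
python3 -m crank '[[50,0,0,0,0,-7,0],[50,0,0,0,0,-7,0],[50,0,0,0,0,-7,0],[50,0,0,0,0,-7,0],[50,0,0,0,0,-7,0],[50,0,0,0,0,-7,0],[50,0,0,0,0,-7,0],[50,0,0,0,0,-7,0],[50,0,0,0,0,-7,0],[50,0,0,0,0,-7,0],[50,0,0,0,0,-7,0],[50,0,0,0,0,-7,0]]' >/dev/null
python3 -m crank '[[50,0,0,0,0,-6,0],[50,0,0,0,0,0,0]]'
python3 -c "
from h import *
s=bot.read_state();R=np.array(s['ee_rot']);print(s['q'],np.array(s['position'])-.019*R[:,2])
o=np.hstack([imaging.grab_frame('side')[150:330,200:400],imaging.grab_frame('scene')[150:330,180:380]]);cv2.imwrite('pics/l1.png',cv2.resize(o,(800,360))[:,:,::-1])"
```

```text
time: 7.55
position: [0.4968, -0.0008, 0.117]
ee_rot: [[-0.079, 0.995, 0.068], [0.704, 0.104, -0.703], [-0.706, -0.008, -0.708]]
wrist_force: [0.0, 1.2, -3.3]
finger_gap: 0.571
finger_force: 66.7
[-1.2188  0.8766  0.8991  1.9899  0.1135  0.8227 -0.4182] [0.4955 0.0126 0.1305]
```

View pics/l1.png

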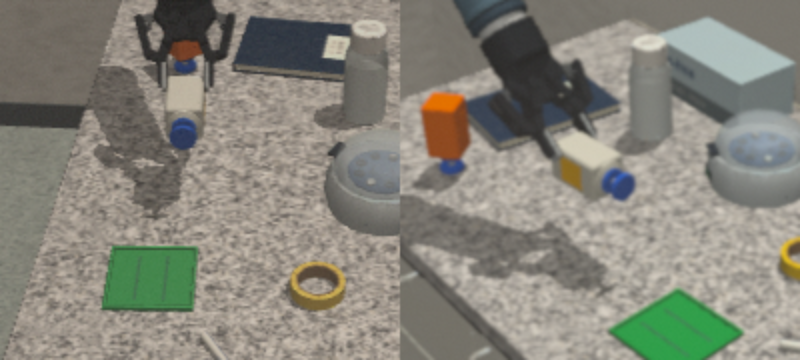

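Both views show the dispenser held horizontally, with its head pointing away from the hand towards the tray and clear of everything. I'll lower it.

```bash
python3 -m crank '[[50,10,0,17,0,0,0],[50,10,0,17,0,0,0],[50,10,0,17,0,0,0],[50,10,0,17,0,0,0],[50,9,0,15,0,0,0],[50,0,0,0,0,0,0],[50,0,0,0,0,0,0]]'
python3 -c "
from h import *
s=bot.read_state();R=np.array(s['ee_rot']);print(s['q'],np.array(s['position'])-.019*R[:,2])"
```

```text
time: 8.23
position: [0.4987, -0.0312, 0.0288]
ee_rot: [[-0.062, 0.996, 0.06], [0.713, 0.087, -0.696], [-0.698, -0.0, -0.716]]
wrist_force: [0.2, -0.3, -2.8]
finger_gap: 0.571
finger_force: 66.6
[-1.1123  1.0222  0.8059  2.0062  0.0572  0.6484 -0.4538] [ 0.4975 -0.018   0.0424]
```

```bash
python3 -m crank '[[50,5,0,5,0,0,0],[50,4,0,4,0,0,0],[50,1,0,1,0,0,0],[50,0,0,0,0,0,0],[50,0,0,0,0,0,0]]'
python3 -m crank '[[50,0.7,0,0.7,0,0,0],[50,0.7,0,0.7,0,0,0],[50,0,0,0,0,0,0]]'
```

```text
time: 8.65
position: [0.4992, -0.0295, 0.0157]
ee_rot: [[-0.064, 0.996, 0.063], [0.711, 0.089, -0.698], [-0.701, -0.0, -0.714]]
wrist_force: [-3.7, 8.3, 17.0]
finger_gap: 0.57
finger_force: 69.8
time: 8.9
position: [0.4992, -0.0295, 0.0156]
ee_rot: [[-0.063, 0.996, 0.062], [0.709, 0.088, -0.699], [-0.702, -0.0, -0.712]]
wrist_force: [-9.9, 18.3, 39.1]
finger_gap: 0.569
finger_force: 72.4
```

```bash
python3 -m crank '[[50,-0.7,0,-0.7,0,0,0],[50,-0.7,0,-0.7,0,0,0],[50,0,0,0,0,0,0]]' 30
python3 -m crank '[[65,0,0,0,0,0,0],[80,0,0,0,0,0,0],[100,0,0,0,0,0,0],[100,0,0,0,0,0,0],[100,0,0,0,0,0,0]]'
python3 -c "
from h import *
o=np.hstack([imaging.grab_frame('side')[150:330,200:400],imaging.grab_frame('scene')[170:350,220:420]]);cv2.imwrite('pics/l2.png',cv2.resize(o,(800,360))[:,:,::-1])"
```

```text
time: 9.15
position: [0.4992, -0.0295, 0.0157]
ee_rot: [[-0.064, 0.996, 0.063], [0.711, 0.09, -0.698], [-0.7, 0.0, -0.714]]
wrist_force: [-4.2, 8.3, 17.2]
finger_gap: 0.572
finger_force: 69.7
time: 9.57
position: [0.4985, -0.0299, 0.0134]
ee_rot: [[-0.065, 0.996, 0.062], [0.711, 0.09, -0.697], [-0.7, -0.001, -0.714]]
wrist_force: [0.1, -0.7, -0.6]
finger_gap: 1.003
finger_force: 0.0
```

View pics/l2.png

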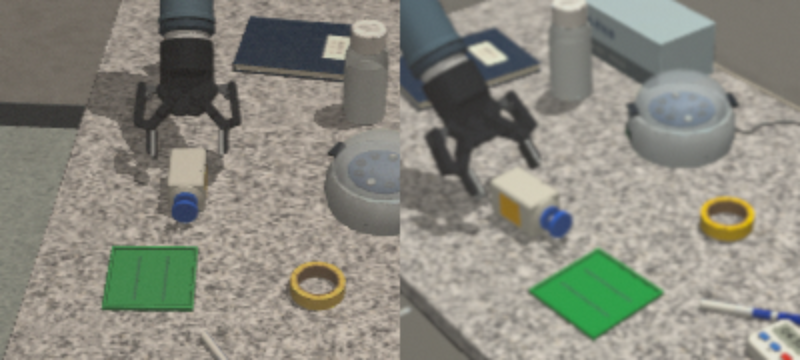

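Both views show the dispenser lying on its side on the bench and released, head towards the tray. I'll retreat up, swing the hand to the other tilt, and go to the head side.

```bash
python3 -m crank '[[100,0,0,-30,0,0,0],[100,0,0,-40,0,0,0],[100,-28,0,-28,0,0,0],[100,-28,0,-28,0,0,0],[100,-28,0,-28,0,0,0],[100,-21,0,-21,0,7,0],[100,0,0,0,0,7,0],[100,0,0,0,0,7,0],[100,0,0,0,0,7,0],[100,0,0,0,0,7,0],[100,0,0,0,0,7,0],[100,0,0,0,0,7,0]]' >/dev/null
python3 -m crank '[[100,0,0,0,0,7,0],[100,0,0,0,0,7,0],[100,0,0,0,0,7,0],[100,0,0,0,0,7,0],[100,0,0,0,0,7,0],[100,0,0,0,0,6,0],[100,-27,0,-27,0,0,0],[100,-27,0,-27,0,0,0],[100,-27,0,-27,0,0,0],[100,-27,0,-27,0,0,0],[100,0,0,0,0,0,0]]'
python3 - <<'E'
from h import *
s=bot.read_state();print(s["q"])
cv2.imwrite("pics/w4.png",imaging.grab_frame("wrist")[:,:,::-1])
p=imaging.camera_params("wrist");print(proj(p,(.4975,-.018,.025)))
E
```

```text
time: 11.58
position: [0.5072, -0.1432, 0.2088]
ee_rot: [[-0.055, 0.997, -0.06], [0.704, 0.081, 0.706], [0.708, -0.004, -0.706]]
wrist_force: [-0.6, 0.8, -0.5]
finger_gap: 0.998
finger_force: 0.0
[ 0.1978  0.7436  0.581   1.6057 -0.8527  1.6435  1.1368]
[325.0135 241.8685]
```

View pics/w4.png

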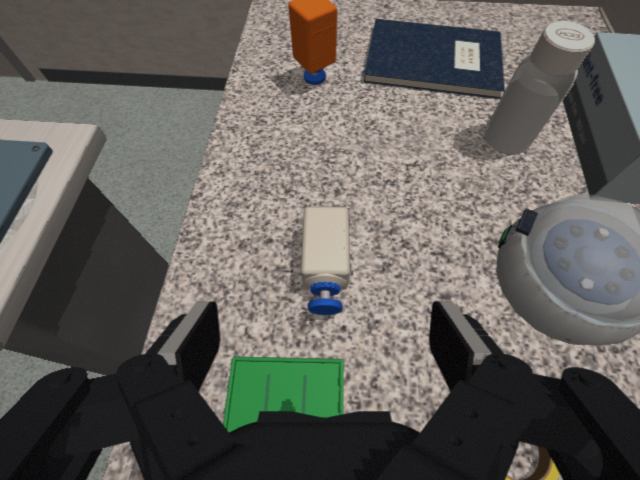

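The wrist view shows the lying body's top face spanning columns 304-349 and rows 207-276, with the head at (325,306). It lines up with the hand.

```bash
python3 - <<'E'
from h import *
p=imaging.camera_params("wrist");s=bot.read_state();R=np.array(s["ee_rot"]);im=imaging.grab_frame("wrist")
g=cv2.GaussianBlur(im,(3,3),0).astype(int)
for r in(215,240,265): print(r,g[r,296:358:2].sum(1).tolist())
print(g[196:300:3,334].sum(1).tolist())
W=[ray(p,uv,.05) for uv in[(304.5,207),(348,207),(349.5,275),(303,275)]];print(np.array(W),[np.linalg.norm(W[i]-W[i-1]) for i in range(4)])
far=(W[0]+W[1])/2;near=(W[2]+W[3])/2
ax=(near-far)/np.linalg.norm(near-far);print(ax)
c=(far+near)/2 ; G=c+ax*.025;G[2]=.025
print("G",G,R.T@(G+.019*R[:,2]-s["position"])*1000)
b=blobs(im,(105,120,50),(130,255,255),25)
for c in b:print(cv2.boundingRect(c),ray(p,cv2.minAreaRect(c)[0],.025))
E
```

```text
215 [455, 501, 484, 444, 423, 506, 551, 556, 557, 558, 557, 558, 559, 558, 558, 559, 558, 558, 560, 562, 560, 561, 563, 562, 552, 509, 430, 454, 451, 398, 444]
240 [276, 300, 330, 354, 473, 547, 560, 561, 561, 560, 560, 563, 564, 562, 562, 563, 563, 565, 564, 563, 565, 565, 566, 567, 561, 515, 418, 466, 430, 381, 389]
265 [313, 323, 325, 428, 527, 563, 564, 563, 564, 566, 567, 567, 567, 567, 570, 570, 568, 569, 570, 570, 569, 571, 572, 572, 570, 542, 472, 480, 487, 537, 552]
[371, 409, 465, 520, 374, 465, 561, 562, 563, 562, 561, 565, 564, 565, 564, 563, 565, 565, 570, 567, 570, 570, 570, 570, 572, 571, 551, 453, 458, 391, 354, 247, 191, 127, 208]
[[ 0.4726  0.0102  0.05  ]
 [ 0.5202  0.0141  0.05  ]
 [ 0.5259 -0.0664  0.05  ]
 [ 0.4799 -0.0702  0.05  ]] [np.float64(0.08075158350808986), np.float64(0.04783893660650766), np.float64(0.0807153870633656), np.float64(0.046158504119608444)]
[ 0.0807 -0.9967  0.    ]
G [ 0.5017 -0.053   0.025 ] [-69.916    2.0443 210.1004]
(308, 303, 34, 16) [ 0.5035 -0.0968  0.025 ]
(310, 286, 30, 14) [ 0.5019 -0.0776  0.025 ]
(304, 73, 22, 14) [0.4597 0.252  0.025 ]
(367, 66, 18, 12) [0.5502 0.2796 0.025 ]
(390, 38, 17, 10) [0.5837 0.352  0.025 ]
```

```bash
python3 -m crank '[[100,-23,0.7,25,0,0,0],[100,-23,0.7,25,0,0,0],[100,-23,0.6,25,0,0,0],[100,0,0,27,0,0,0],[100,0,0,27,0,0,0],[100,0,0,27,0,0,0],[100,0,0,27,0,0,0],[100,0,0,15,0,0,0],[100,0,0,0,0,0,0],[100,0,0,0,0,0,0]]'
python3 -c "
from h import *
s=bot.read_state();R=np.array(s['ee_rot']);print(R.T@(np.array([.5017,-.053,.025])+.019*R[:,2]-s['position'])*1000)"
```

```text
time: 12.52
position: [0.5014, -0.0413, 0.0225]
ee_rot: [[-0.063, 0.996, -0.066], [0.698, 0.091, 0.71], [0.714, -0.002, -0.701]]
wrist_force: [-0.3, -0.7, 0.4]
finger_gap: 1.003
finger_force: 0.0
[-6.4201 -0.7906  8.9633]
```

```bash
python3 -m crank '[[100,-2.5,-0.4,4,0,0,0],[100,-2.5,-0.4,4,0,0,0],[100,0,0,0,0,0,0],[75,0,0,0,0,0,0],[50,0,0,0,0,0,0],[50,0,0,0,0,0,0],[50,0,0,0,0,0,0],[50,0,0,0,0,0,0],[50,0,0,0,0,0,0]]' 60
python3 -c "
from h import *
s=bot.read_state();R=np.array(s['ee_rot']);print(R.T@(np.array([.5017,-.053,.025])+.019*R[:,2]-s['position'])*1000)"
```

```text
time: 13.27
position: [0.5008, -0.0406, 0.0135]
ee_rot: [[-0.062, 0.996, -0.064], [0.699, 0.089, 0.71], [0.713, -0.001, -0.701]]
wrist_force: [-0.2, -4.0, 6.4]
finger_gap: 0.571
finger_force: 62.6
[-0.4962 -0.1937  2.1051]
```

```bash
python3 -m crank '[[50,10,0,-10,0,0,0],[50,24,0,-24,0,0,0],[50,24,0,-24,0,0,0],[50,22,0,-22,0,0,0],[50,0,0,0,0,-7,0],[50,0,0,0,0,-7,0],[50,0,0,0,0,-7,0],[50,0,0,0,0,-7,0],[50,0,0,0,0,-7,0],[50,0,0,0,0,-7,0],[50,0,0,0,0,-7,0],[50,0,0,0,0,-7,0]]' >/dev/null
python3 -m crank '[[50,0,0,0,0,-7,0],[50,0,0,0,0,-7,0],[50,0,0,0,0,-7,0],[50,0,0,0,0,-7,0],[50,0,0,0,0,-6,0],[50,0,0,0,0,0,0],[50,0,0,0,0,0,0]]'
python3 -c "
from h import *
s=bot.read_state();R=np.array(s['ee_rot']);print(s['q'],np.array(s['position'])-.019*R[:,2]);G=np.array([.472,-.204,.1]);print(R.T@(G+.019*R[:,2]-s['position'])*1000)
o=np.hstack([imaging.grab_frame('side')[150:330,200:400],imaging.grab_frame('scene')[170:350,220:420]]);cv2.imwrite('pics/l3.png',cv2.resize(o,(800,360))[:,:,::-1])"
```

```text
time: 14.85
position: [0.5003, -0.0398, 0.1252]
ee_rot: [[-0.069, 0.996, 0.062], [0.71, 0.093, -0.699], [-0.701, -0.004, -0.713]]
wrist_force: [-0.3, -0.4, -1.6]
finger_gap: 0.572
finger_force: 62.5
[-1.2899  1.0446  1.164   2.0268 -0.2382  0.7699 -0.0283] [ 0.4992 -0.0266  0.1388]
[-96.8319 -43.3614 149.9022]
```

View pics/l3.png

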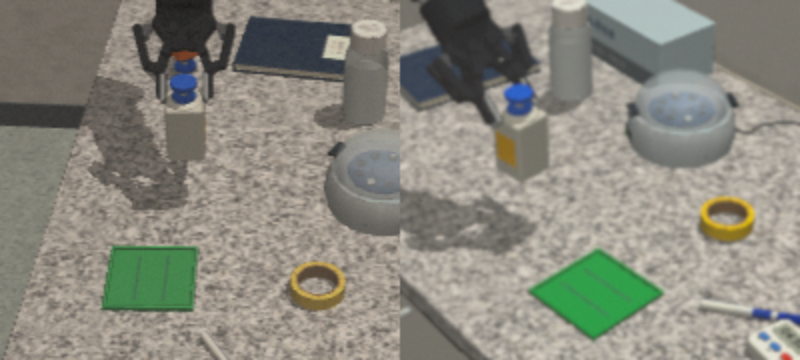

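The dispenser is upright in the grip, head up and the arm clear. I'll move it over the tray.

```bash
python3 -m crank '[[50,-19,-9,30,0,0,0],[50,-19,-9,30,0,0,0],[50,-19,-9,30,0,0,0],[50,-20,-8,30,0,0,0],[50,-20,-8,30,0,0,0],[50,0,0,0,0,0,0],[50,0,0,0,0,0,0]]'
python3 - <<'E'
from h import *
s=bot.read_state();R=np.array(s['ee_rot']);G=np.array([.472,-.204,.074]);print(s['q'],np.array(s['position'])-.019*R[:,2],R.T@(G+.019*R[:,2]-s['position'])*1000)
for n in("side","scene"):
    im=imaging.grab_frame(n);p=imaging.camera_params(n)
    for c in blobs(im,(105,120,50),(130,255,255),25):
        m=cv2.boundingRect(c);print(n,m)
    for c in blobs(im,(50,120,50),(75,255,255),200)[:2]:print(cv2.minAreaRect(np.array([ray(p,q[0],.006)[:2] for q in c],np.float32)))
    print(proj(p,(.472,-.204,.13)))
E
```

```text
time: 15.53
position: [0.4709, -0.2217, 0.0884]
ee_rot: [[-0.056, 0.997, 0.057], [0.714, 0.08, -0.695], [-0.698, 0.002, -0.716]]
wrist_force: [-0.1, -0.0, -2.6]
finger_gap: 0.566
finger_force: 63.5
[-0.9563  1.0153  1.0813  2.205  -0.2214  0.3623  0.142 ] [ 0.4698 -0.2085  0.1021] [22.6738  2.4607 17.0988]
side (263, 242, 14, 16)
((0.7202176451683044, -0.42787444591522217), (0.07218614965677261, 0.07283059507608414), 87.94985961914062)
((0.4717492461204529, -0.2097874879837036), (0.10814746469259262, 0.10094311088323593), 4.2395219802856445)
[272.0162 249.1302]
scene (311, 262, 16, 18)
scene (616, 405, 15, 15)
scene (613, 378, 15, 14)
scene (409, 327, 21, 6)
scene (201, 231, 10, 6)
((0.46979615092277527, -0.20458397269248962), (0.10951383411884308, 0.10997392982244492), 3.511523485183716)
((0.717613935470581, -0.42402103543281555), (0.07652877271175385, 0.07698949426412582), 87.74923706054688)
[317.3276 272.1202]
```

```bash
python3 -m crank '[[50,9,1,9,0,0,0],[50,8,1,8,0,0,0],[50,3,0,3,0,0,0],[50,0,0,0,0,0,0],[50,0,0,0,0,0,0]]'
python3 -c "
from h import *
s=bot.read_state();R=np.array(s['ee_rot']);print(s['q'],np.array(s['position'])-.019*R[:,2])"
```

```text
time: 16.05
position: [0.4754, -0.2176, 0.0585]
ee_rot: [[-0.066, 0.996, 0.062], [0.71, 0.091, -0.698], [-0.701, -0.002, -0.713]]
wrist_force: [0.1, 0.7, -2.2]
finger_gap: 0.566
finger_force: 63.5
[-0.9365  1.0708  1.0244  2.1935 -0.2492  0.3238  0.1208] [ 0.4742 -0.2044  0.072 ]
```

```bash
python3 -m crank '[[50,0.7,0,0.7,0,0,0],[50,0.7,0,0.7,0,0,0],[50,0,0,0,0,0,0]]'
python3 -m crank '[[50,0.7,0,0.7,0,0,0],[50,0,0,0,0,0,0],[50,0,0,0,0,0,0]]'
```

```text
time: 16.3
position: [0.4755, -0.2178, 0.0569]
ee_rot: [[-0.065, 0.996, 0.062], [0.71, 0.09, -0.698], [-0.701, -0.001, -0.713]]
wrist_force: [0.1, 0.7, -1.7]
finger_gap: 0.567
finger_force: 63.5
time: 16.55
position: [0.4755, -0.2179, 0.0559]
ee_rot: [[-0.065, 0.996, 0.062], [0.711, 0.09, -0.698], [-0.701, -0.001, -0.714]]
wrist_force: [0.6, 0.1, -0.8]
finger_gap: 0.567
finger_force: 63.5
```

```bash
python3 -m crank '[[50,0.7,0,0.7,0,0,0],[50,0,0,0,0,0,0],[50,0,0,0,0,0,0]]'
```

```text
time: 16.8
position: [0.4756, -0.2178, 0.0549]
ee_rot: [[-0.065, 0.996, 0.062], [0.711, 0.09, -0.698], [-0.701, -0.001, -0.713]]
wrist_force: [-0.1, 0.1, -1.6]
finger_gap: 0.564
finger_force: 63.6
```

```bash
python3 -m crank '[[50,0.7,0,0.7,0,0,0],[50,0,0,0,0,0,0]]'
python3 -m crank '[[50,0.7,0,0.7,0,0,0],[50,0,0,0,0,0,0]]'
```

```text
time: 16.97
position: [0.4756, -0.2181, 0.055]
ee_rot: [[-0.064, 0.996, 0.062], [0.71, 0.089, -0.698], [-0.701, -0.001, -0.713]]
wrist_force: [-2.4, 8.9, 13.1]
finger_gap: 0.567
finger_force: 65.4
time: 17.13
position: [0.4757, -0.2184, 0.055]
ee_rot: [[-0.064, 0.996, 0.062], [0.71, 0.089, -0.699], [-0.702, -0.0, -0.712]]
wrist_force: [-5.8, 15.9, 26.1]
finger_gap: 0.569
finger_force: 67.0
```

```bash
python3 -m crank '[[50,-0.7,0,-0.7,0,0,0],[50,-0.5,0,-0.5,0,0,0],[60,0,0,0,0,0,0],[75,0,0,0,0,0,0],[100,0,0,0,0,0,0],[100,0,0,0,0,0,0],[100,0,0,0,0,0,0],[100,0,0,-25,0,0,0],[100,0,0,-35,0,0,0],[100,0,0,-35,0,0,0],[100,0,0,-35,0,0,0],[100,0,0,0,0,0,0]]' 30
python3 -c "
from h import *
print(bot.read_state()['q'])
o=np.hstack([imaging.grab_frame('side')[150:330,200:400],imaging.grab_frame('scene')[170:350,220:420]]);cv2.imwrite('pics/l4.png',cv2.resize(o,(800,360))[:,:,::-1])"
```

```text
time: 18.13
position: [0.4706, -0.1226, 0.1498]
ee_rot: [[-0.067, 0.995, 0.07], [0.711, 0.097, -0.696], [-0.7, 0.003, -0.715]]
wrist_force: [1.6, -0.8, -0.4]
finger_gap: 1.001
finger_force: 0.0
[-1.2341  0.9554  1.2219  2.1685 -0.1792  0.6186  0.0611]
```

View pics/l4.png

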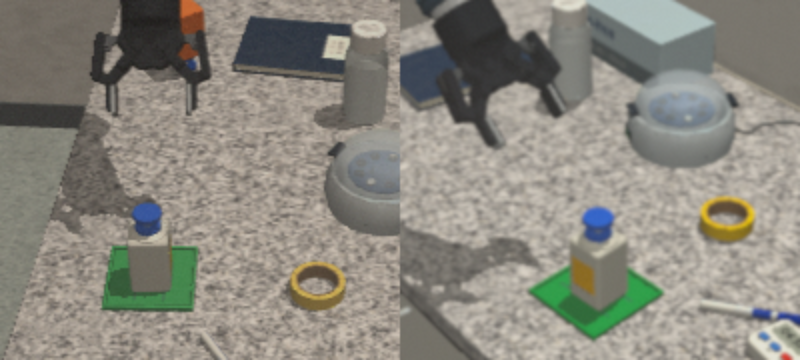

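The dispenser stands upright inside the tray, near its centre, and is released. I'll raise the hand, point it down, shut the fingers, and measure the head.

```bash
python3 -m crank '[[100,-27,0,-27,0,0,0],[60,-27,0,-27,0,0,0],[0,-27,0,-27,0,7,0],[0,0,0,0,0,7,0],[0,0,0,0,0,7,0],[0,0,0,0,0,7,0],[0,0,0,0,0,7,0],[0,0,0,0,0,7,0],[0,0,0,0,0,3,0],[0,0,0,0,0,0,0],[0,0,0,0,0,0,0]]' 40
python3 - <<'E'
from h import *
s=bot.read_state();R=np.array(s['ee_rot']);print(s['q'],s['position'],R)
P=[]
for n in("side","scene","wrist"):
    im=imaging.grab_frame(n);p=imaging.camera_params(n);print(n,"pred",proj(p,(.4742,-.206,.115)))
    for c in blobs(im,(105,120,50),(130,255,255),25):
        b=cv2.boundingRect(c)
        if n!="wrist" and abs(b[0]-proj(p,(.4742,-.206,.115))[0])>30: continue
        print(b,cv2.minAreaRect(c),ray(p,cv2.minAreaRect(c)[0],.113))
    cv2.imwrite(f"pics/{n}5.png",im[:,:,::-1])
E
```

```text
time: 19.15
position: [0.4665, -0.1275, 0.2427]
ee_rot: [[-0.085, 0.996, -0.002], [0.995, 0.085, -0.048], [-0.047, -0.006, -0.999]]
wrist_force: [0.3, -0.4, 0.5]
finger_gap: 0.002
finger_force: 0.0
[-0.6634  0.2895  0.9701  1.973  -0.2277  1.0019  0.4933] [ 0.4665 -0.1275  0.2427] [[-0.0848  0.9964 -0.0021]
 [ 0.9953  0.0846 -0.0478]
 [-0.0474 -0.0061 -0.9989]]
side pred [273.1903 254.5194]
(266, 252, 15, 15) ((273.0, 259.0), (14.0, 14.0), 90.0) [ 0.4757 -0.22    0.113 ]
scene pred [318.7674 277.5888]
(312, 274, 15, 16) ((319.0, 281.5), (15.0, 14.0), 90.0) [ 0.4672 -0.2152  0.113 ]
wrist pred [324.8936 300.3997]
(311, 274, 30, 14) ((325.5, 280.5), (13.0, 29.0), 90.0) [ 0.473  -0.1868  0.113 ]
```

View pics/wrist5.png

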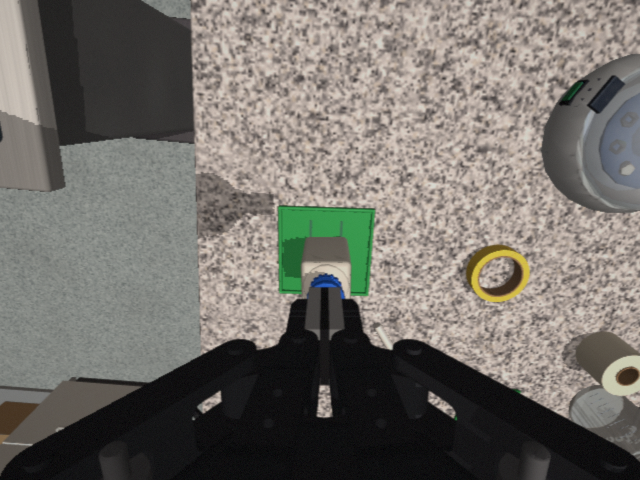

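The wrist view shows the shut fingers hiding the lower half of the head. The head is centred at column 325 and its +y edge is at row 274. The body's edge is at row 265.

```bash
python3 - <<'E'
from h import *
p=imaging.camera_params("wrist");im=cv2.imread("pics/wrist5.png")[:,:,::-1].copy()
print("head edge",ray(p,(325.5,274),.107)-[0,.018,0],"collar",ray(p,(325.5,274),.095)-[0,.015,0])
print("body edge",[ray(p,(325.5,r),.085)-[0,.025,0] for r in(263,265)])
for n in("side","scene"):
    q=imaging.camera_params(n);P=cv2.imread(f"pics/{n}5.png")[:,:,::-1]
    c=min(blobs(P,(105,120,50),(130,255,255),25),key=lambda c:abs(c.mean()-proj(q,(.474,-.206,.11)).mean()));b=cv2.boundingRect(c)
    # far rim of top disc at image top, cast at z=.115
    t=ray(q,(b[0]+b[2]/2-.5,b[1]-.5),.115);d=q["camera_from_world"][:3,:3].T[:,2].copy();d[2]=0;d/=np.linalg.norm(d)
    print(n,t-d*.018)
E
```

```text
head edge [ 0.4726 -0.2011  0.107 ] collar [ 0.4731 -0.2037  0.095 ]
body edge [array([ 0.4724, -0.2066,  0.085 ]), array([ 0.4726, -0.2087,  0.085 ])]
side [ 0.4737 -0.2128  0.115 ]
scene [ 0.4728 -0.2087  0.115 ]
```

```bash
python3 -m crank '[[0,0,0,0,0,2.7,0],[0,-39,0,0,0,0,0],[0,-39,0,0,0,0,0],[0,0,0,30,0,0,0],[0,0,0,30,0,0,0],[0,0,0,30,0,0,0],[0,0,0,0,0,0,0],[0,0,0,0,0,0,0]]'
```

```text
time: 19.97
position: [0.4732, -0.2019, 0.1525]
ee_rot: [[-0.091, 0.996, -0.009], [0.996, 0.091, 0.0], [0.001, -0.009, -1.0]]
wrist_force: [0.7, -0.8, 0.5]
finger_gap: 0.001
finger_force: 0.0
```

```bash
python3 -m crank '[[0,-4,0,15,0,0,0],[0,0,0,15,0,0,0],[0,0,0,0,0,0,0],[0,0,0,0,0,0,0]]'
python3 -m crank '[[0,0,0,4,0,0,0],[0,0,0,4,0,0,0],[0,0,0,3,0,0,0],[0,0,0,0,0,0,0]]'
```

```text
time: 20.3
position: [0.4752, -0.207, 0.1247]
ee_rot: [[-0.091, 0.996, -0.004], [0.996, 0.091, 0.0], [0.0, -0.004, -1.0]]
wrist_force: [-0.2, 0.0, 1.1]
finger_gap: 0.003
finger_force: 0.0
time: 20.63
position: [0.4742, -0.2071, 0.1123]
ee_rot: [[-0.089, 0.996, -0.005], [0.996, 0.089, 0.001], [0.001, -0.005, -1.0]]
wrist_force: [-0.3, 0.4, -0.3]
finger_gap: -0.002
finger_force: 0.0
```

```bash
python3 -m crank '[[0,0,0,2,0,0,0],[0,0,0,0,0,0,0],[0,0,0,0,0,0,0]]'; python3 -m crank '[[0,0,0,2,0,0,0],[0,0,0,0,0,0,0],[0,0,0,0,0,0,0]]'
```

```text
time: 20.88
position: [0.4743, -0.2074, 0.1104]
ee_rot: [[-0.089, 0.996, -0.005], [0.996, 0.089, 0.001], [0.001, -0.005, -1.0]]
wrist_force: [-0.2, -0.6, 0.9]
finger_gap: -0.002
finger_force: 0.0
time: 21.13
position: [0.4742, -0.2073, 0.1083]
ee_rot: [[-0.089, 0.996, -0.005], [0.996, 0.089, 0.001], [0.001, -0.005, -1.0]]
wrist_force: [0.2, 0.2, 0.5]
finger_gap: -0.002
finger_force: 0.0
```

```bash
python3 - <<'E'
from h import *
for n in("side","scene"):
    q=imaging.camera_params(n);im=imaging.grab_frame(n);s=bot.read_state()["position"]
    old=cv2.imread(f"pics/{n}5.png")[:,:,::-1]
    t=proj(q,s);print(n,"TCP px",t,"head pred",proj(q,(.4735,-.206,.115)))
    for P in(old,im):
        print([cv2.boundingRect(c) for c in blobs(P,(105,120,50),(130,255,255),10) if abs(cv2.boundingRect(c)[0]-t[0])<30])
    u=int(round(t[0]));v=int(round(t[1]))
    for r in range(v-14,v+16,2):print(r,im[r,u-10:u+11:4].tolist())
E
```

```text
side TCP px [273.2951 256.9848] head pred [272.9007 254.5058]
[(266, 252, 15, 15), (288, 180, 9, 6)]
[(267, 252, 13, 16), (288, 180, 9, 6)]
243 [[176, 164, 155], [43, 42, 39], [55, 53, 51], [46, 44, 40], [127, 122, 114], [150, 142, 133]]
245 [[139, 132, 123], [46, 43, 39], [63, 62, 61], [49, 47, 46], [153, 143, 133], [192, 183, 169]]
247 [[166, 156, 146], [47, 47, 45], [62, 59, 56], [53, 51, 48], [155, 146, 136], [152, 144, 134]]
249 [[161, 151, 143], [92, 88, 82], [74, 71, 67], [55, 55, 49], [144, 135, 125], [134, 126, 118]]
251 [[164, 154, 142], [162, 152, 140], [85, 82, 78], [88, 93, 103], [159, 151, 142], [131, 126, 119]]
253 [[160, 151, 141], [116, 122, 143], [53, 86, 158], [59, 89, 161], [92, 106, 143], [184, 173, 160]]
255 [[161, 152, 141], [51, 66, 107], [46, 62, 104], [50, 66, 106], [47, 62, 103], [150, 141, 131]]
257 [[148, 139, 130], [46, 63, 104], [48, 67, 107], [50, 64, 106], [51, 62, 103], [189, 178, 164]]
259 [[149, 142, 131], [44, 59, 90], [50, 66, 105], [52, 66, 108], [64, 70, 90], [157, 149, 136]]
261 [[142, 134, 126], [136, 131, 121], [47, 61, 94], [46, 63, 93], [6
[... 1469 characters left out ...]
 164], [65, 80, 123], [51, 76, 136], [50, 77, 135], [84, 92, 119], [182, 176, 165]]
284 [[185, 179, 167], [77, 90, 129], [55, 74, 120], [53, 73, 121], [112, 118, 140], [154, 149, 140]]
286 [[190, 184, 170], [56, 77, 129], [62, 80, 128], [54, 77, 131], [85, 95, 128], [175, 170, 157]]
288 [[175, 170, 154], [75, 87, 121], [51, 77, 134], [48, 75, 133], [98, 103, 119], [191, 185, 167]]
290 [[157, 153, 138], [136, 133, 127], [80, 91, 125], [84, 96, 126], [144, 141, 128], [158, 154, 139]]
292 [[141, 138, 124], [151, 147, 134], [157, 152, 138], [150, 147, 135], [147, 143, 129], [146, 142, 129]]
294 [[125, 123, 111], [145, 143, 129], [152, 149, 135], [155, 152, 136], [159, 155, 139], [122, 119, 108]]
```

```bash
python3 - <<'E'
from h import *
for n,u in(("side",273),("scene",319)):
    im=imaging.grab_frame(n);old=cv2.imread(f"pics/{n}5.png")[:,:,::-1]
    v=252 if n=="side" else 274
    for k in(-5,0,5):
        for P in(old,im):print(n,k,[int(P[r,u+k].sum()) for r in range(v-6,v+20)])
s=bot.read_state();print(s["position"],s["wrist_force"],s["moment"])
p=imaging.camera_params("wrist");im=imaging.grab_frame("wrist")
print([cv2.boundingRect(c) for c in blobs(im,(105,120,50),(130,255,255),10)],proj(p,s["position"]),proj(p,(.4735,-.188,.115)))
E
```

```text
side -5 [418, 476, 491, 513, 409, 388, 372, 304, 303, 302, 296, 304, 303, 263, 208, 207, 218, 203, 205, 202, 323, 357, 370, 382, 459, 519]
side -5 [143, 159, 151, 151, 411, 381, 379, 311, 225, 219, 217, 225, 224, 214, 202, 189, 211, 207, 211, 194, 332, 363, 365, 375, 360, 371]
side 0 [446, 519, 499, 396, 338, 337, 299, 305, 296, 309, 309, 308, 309, 301, 276, 199, 207, 236, 223, 222, 216, 209, 337, 424, 550, 393]
side 0 [273, 258, 272, 242, 246, 243, 229, 295, 225, 221, 217, 215, 220, 219, 219, 211, 218, 234, 219, 223, 220, 203, 346, 386, 387, 356]
side 5 [394, 439, 432, 427, 432, 412, 365, 308, 304, 305, 306, 310, 306, 268, 223, 234, 243, 240, 224, 258, 345, 582, 580, 590, 499, 525]
side 5 [290, 317, 351, 427, 447, 430, 375, 319, 249, 221, 217, 226, 233, 199, 193, 204, 227, 221, 212, 214, 245, 376, 367, 376, 357, 370]
scene -5 [510, 510, 520, 522, 504, 471, 426, 386, 360, 356, 355, 361, 356, 331, 287, 246, 247, 251, 259, 258, 250, 287, 356, 413, 430, 425]
scene -5 [158, 211, 335, 447, 487, 472, 436, 390, 361, 329, 281, 263, 263, 262, 249, 242, 248, 256, 255, 254, 258, 286, 365, 417, 440, 433]
scene 0 [495, 524, 532, 519, 481, 424, 374, 361, 358, 356, 359, 357, 359, 361, 345, 291, 258, 283, 284, 266, 258, 255, 278, 360, 418, 437]
scene 0 [240, 234, 238, 243, 282, 327, 336, 302, 268, 259, 259, 265, 259, 263, 260, 256, 254, 285, 284, 266, 260, 254, 278, 361, 429, 450]
scene 5 [538, 545, 522, 525, 518, 507, 492, 440, 383, 357, 355, 359, 349, 311, 273, 272, 276, 273, 267, 274, 315, 414, 481, 518, 562, 549]
scene 5 [319, 350, 378, 438, 491, 510, 478, 377, 294, 261, 254, 258, 255, 254, 246, 261, 274, 261, 258, 255, 273, 332, 394, 427, 427, 425]
[ 0.4743 -0.2073  0.1085] [-0.2131 -0.2809 -0.2708] [ 0.0175 -0.0211  0.0181]
[(290, 240, 71, 61), (430, 393, 17, 18), (449, 412, 8, 8)] [324.4792 281.9463] [326.401  249.9334]
```

The measurements show the head unpressed and in the gripper's shadow, so the shut tips are still a few mm above it. I'll continue down, guarded by force.

```bash
for i in 1; do python3 -m crank '[[0,0,0,2,0,0,0],[0,0,0,0,0,0,0],[0,0,0,0,0,0,0]]'; done; python3 -m crank '[[0,0,0,2,0,0,0],[0,0,0,0,0,0,0],[0,0,0,0,0,0,0]]'; python3 - <<'E'
from h import *
for n in("side","scene"):
    im=imaging.grab_frame(n);print([cv2.boundingRect(c) for c in blobs(im,(105,120,50),(130,255,255),10) if 255<cv2.boundingRect(c)[0]<325])
    u,v=(273,252) if n=="side" else (319,274);print([int(im[r,u].sum()) for r in range(v-6,v+20)])
E
```

```text
time: 21.63
position: [0.4742, -0.2073, 0.1063]
ee_rot: [[-0.089, 0.996, -0.005], [0.996, 0.089, 0.001], [0.001, -0.005, -1.0]]
wrist_force: [0.7, 1.0, -0.2]
finger_gap: -0.003
finger_force: 0.0
time: 21.88
position: [0.4742, -0.2073, 0.1043]
ee_rot: [[-0.089, 0.996, -0.005], [0.996, 0.089, 0.001], [0.001, -0.005, -1.0]]
wrist_force: [-0.4, -0.8, -0.7]
finger_gap: -0.001
finger_force: 0.0
[(267, 252, 13, 16), (287, 180, 10, 6)]
[265, 268, 278, 271, 236, 236, 235, 224, 219, 215, 215, 226, 210, 214, 226, 205, 221, 228, 223, 224, 229, 188, 341, 385, 383, 352]
[(312, 274, 14, 16)]
[240, 244, 241, 232, 234, 255, 287, 294, 272, 250, 259, 259, 264, 263, 261, 254, 257, 282, 284, 273, 260, 256, 280, 361, 429, 446]
```

```bash
python3 - <<'E'
from h import *
p=imaging.camera_params("wrist");im=imaging.grab_frame("wrist").astype(int);s=bot.read_state()["position"]
print(proj(p,s),[cv2.boundingRect(c) for c in blobs(im.astype(np.uint8),(105,120,50),(130,255,255),50)])
for u in(300,310,318,325,332,340,350):print(u,[int(im[r,u,2]-im[r,u,0]) for r in range(230,330,4)])
for r in(250,260,270,280,290,300):print(r,[int(im[r,u,2]-im[r,u,0]) for u in range(280,372,4)])
for n,u,v in(("side",273,246),("scene",319,266)):
    j=imaging.grab_frame(n).astype(int);print([[int(j[r,u+k,2]-j[r,u+k,0]) for r in range(v,v+18)] for k in(-3,0,3)])
E
```

```text
[324.584  281.9559] [(289, 242, 72, 61), (431, 396, 18, 17)]
300 [-30, -23, -28, -21, -20, -20, -18, 54, 71, 143, 99, 101, 95, 100, 97, 97, 98, 70, 3, 0, 1, -1, 1, 0, 1]
310 [-23, -28, -28, -21, -13, 66, 69, 139, 146, 148, 148, 103, 98, 98, 88, -5, -4, -3, -4, -4, -4, -5, -4, -5, -4]
318 [-29, -31, -30, -21, 64, 87, 96, 146, 148, 146, 147, 140, 96, 98, 84, -5, -4, -4, -4, -6, -4, -5, -5, -6, -5]
325 [-30, -31, -30, 36, 85, 70, 113, 147, 148, 146, 146, 141, 99, 98, 92, 2, -3, -2, -3, -2, 4, -2, -1, 0, 0]
332 [-31, -30, -29, -27, 70, 91, 93, 147, 147, 146, 146, 145, 96, 98, 86, -6, -4, -5, -6, -4, -4, -3, -5, -4, -6]
340 [-24, -31, -29, -28, -17, 92, 78, 141, 148, 147, 145, 146, 98, 95, 91, 33, 17, 5, -4, -5, -5, -6, -6, -5, -4]
350 [-25, -19, -30, -28, -29, -28, -27, 47, 98, 146, 150, 148, 98, 98, 95, 96, 97, 68, 4, 1, 0, 4, -1, 4, 3]
250 [9, -18, -18, -21, -20, -20, 20, 58, 87, 95, 69, 71, 79, 91, 134, 92, 74, -23, -29, -30, -29, -28, -20]
260 [14, -18, -20, -21, -19, 63, 101, 146, 146, 146, 147, 146, 148, 146, 148, 147, 134, 69, 68, -31, -32, -27, -20]
270 [21, -18, -19, 10, 98, 99, 146, 145, 148, 147, 148, 146, 147, 146, 145, 145, 149, 147, 147, 84, -29, -28, -15]
280 [23, -18, -5, 97, 97, 95, 100, 98, 99, 96, 96, 101, 100, 97, 102, 97, 96, 97, 99, 96, 35, -30, -10]
290 [4, -17, -8, 97, 97, 97, 97, 53, -6, -3, -3, 2, -3, -6, -5, 33, 100, 98, 97, 97, 65, -31, -1]
300 [-23, -22, -17, 11, 11, 3, 6, -5, -4, -4, -4, -5, -2, -5, -5, -4, 2, 2, 10, 96, -28, -25, -17]
[[-9, -7, -7, -7, -7, -6, -9, 22, 55, 58, 56, 58, 57, 59, 54, 45, 49, 54], [-8, -9, -8, -8, -8, -5, -4, 19, 52, 58, 55, 56, 58, 59, 56, 47, 34, 39], [-4, -2, -4, -6, -3, 8, 99, 100, 60, 56, 57, 56, 59, 57, 48, 41, 49, 56]]
[[-2, -1, -1, -2, -3, -2, -1, 33, 103, 143, 131, 100, 83, 82, 82, 83, 83, 77], [-3, -2, -1, -1, -3, -4, -5, -4, 11, 53, 78, 81, 81, 83, 82, 83, 85, 80], [-4, -4, -4, -2, -4, -4, -4, 6, 36, 68, 82, 82, 83, 83, 83, 85, 80, 73]]
```

```bash
for i in 1; do python3 -m crank '[[0,0,0,2,0,0,0],[0,0,0,2,0,0,0],[0,0,0,0,0,0,0]]' | grep -E "pos|wrist"; done; python3 -m crank '[[0,0,0,2,0,0,0],[0,0,0,0,0,0,0]]'| grep -E "pos|wrist"; python3 - <<'E'
from h import *
p=imaging.camera_params("wrist");im=imaging.grab_frame("wrist").astype(int)
print([cv2.boundingRect(c) for c in blobs(im.astype(np.uint8),(105,120,50),(130,255,255),50)],[int(im[r,325,2]-im[r,325,0]) for r in range(230,330,4)])
for n,u,v in(("side",273,246),("scene",319,266)):
    j=imaging.grab_frame(n).astype(int);print([[int(j[r,u+k,2]-j[r,u+k,0]) for r in range(v,v+18)] for k in(-3,0,3)])
E
```

```text
position: [0.474, -0.2071, 0.1]
wrist_force: [0.4, 0.4, -0.5]
position: [0.4741, -0.2072, 0.0981]
wrist_force: [0.0, -1.2, 0.2]
[(288, 246, 75, 62), (434, 399, 18, 18)] [-20, -30, -31, -32, 48, 87, 82, 89, 146, 147, 147, 146, 96, 98, 94, 0, -2, 4, 0, 2, 2, 1, 0, 0, -3]
[[-8, -7, -6, -6, -7, -8, -5, -7, -5, 10, 55, 56, 57, 57, 53, 44, 51, 55], [-7, -8, -8, -6, -7, -6, -7, -8, -5, 10, 54, 54, 57, 55, 56, 47, 35, 42], [-6, -6, -1, -4, -4, -5, -6, 51, 54, 57, 57, 57, 56, 58, 45, 42, 48, 55]]
[[-1, -3, -1, -2, -2, -2, -2, -3, 6, 40, 67, 81, 83, 83, 83, 84, 84, 76], [-2, -3, -4, -3, -5, -3, -3, -3, -5, -5, 1, 27, 65, 82, 84, 84, 86, 80], [-4, -2, -3, -2, -3, -3, -3, -3, -5, 7, 39, 69, 81, 83, 84, 84, 81, 71]]
```

```bash
for i in 1; do python3 -m crank '[[0,0,0,2,0,0,0],[0,0,0,0,0,0,0]]' | grep -E "pos|wrist"; done; python3 -m crank '[[0,0,0,2,0,0,0],[0,0,0,0,0,0,0]]'| grep -E "pos|wrist"
```

```text
position: [0.4741, -0.2072, 0.0962]
wrist_force: [-0.1, -0.8, 0.4]
position: [0.4741, -0.2072, 0.0941]
wrist_force: [0.1, 0.5, -0.0]
```

```bash
python3 -m crank '[[0,0,0,1.5,0,0,0],[0,0,0,0,0,0,0]]'| grep -E "pos|wrist"; python3 -m crank '[[0,0,0,1.5,0,0,0],[0,0,0,0,0,0,0]]'| grep -E "pos|wrist"
```

```text
position: [0.4741, -0.2072, 0.0927]
wrist_force: [0.1, -0.2, -0.1]
position: [0.4741, -0.2072, 0.0912]
wrist_force: [-0.0, 0.3, -0.2]
```

```bash
python3 - <<'E'
from h import *
p=imaging.camera_params("wrist");im=imaging.grab_frame("wrist").astype(int)
print([cv2.boundingRect(c) for c in blobs(im.astype(np.uint8),(105,120,50),(130,255,255),50)])
for r in range(250,330,8):print(r,[int(im[r,u,2]-im[r,u,0]) for u in range(280,372,4)])
for n,u,v in(("side",273,246),("scene",319,266)):
    j=imaging.grab_frame(n).astype(int)
    print([cv2.boundingRect(c) for c in blobs(j.astype(np.uint8),(105,120,50),(130,255,255),10) if 255<cv2.boundingRect(c)[0]<325])
    print([[int(j[r,u+k,2]-j[r,u+k,0]) for r in range(v,v+22)] for k in(-6,-3,0,3,6)])
s=bot.read_state();print(s["finger_gap"],s["q"])
E
```

```text
[(287, 250, 78, 64), (438, 404, 15, 14)]
250 [-22, -30, -25, -22, -20, -21, -20, -20, -21, -18, -20, 41, -3, -26, -23, -27, -27, -27, -29, -30, -22, -20, -29]
258 [-18, -20, -19, -20, -21, -21, 37, 54, 79, 97, 96, 97, 99, 98, 111, 91, 39, -3, -28, -29, -31, -26, -29]
266 [-16, -18, -20, -20, -12, 33, 65, 76, 93, 131, 148, 147, 145, 143, 134, 85, 80, 90, 18, -30, -31, -31, -25]
274 [-14, -19, -19, -14, 68, 133, 147, 145, 146, 147, 148, 146, 147, 148, 147, 146, 146, 147, 129, 15, -19, -19, -25]
282 [-13, -17, -17, 89, 98, 97, 98, 97, 103, 103, 104, 143, 140, 142, 147, 150, 147, 149, 147, 149, 75, -19, -25]
290 [-8, -19, 82, 102, 97, 100, 98, 54, -4, -4, -4, 0, -3, -5, -4, 34, 97, 97, 100, 97, 97, -2, -30]
298 [-15, -18, 95, 99, 83, 71, 70, 12, -4, -6, -4, 0, -3, -5, -4, 5, 71, 69, 78, 97, 95, 49, -30]
306 [-20, -20, 92, 3, 1, -1, 6, -6, -4, -4, -4, 1, -1, -6, -5, -5, 1, 0, 2, 3, 98, -17, -30]
314 [-23, -27, -12, 4, 3, 2, 2, -5, -5, -5, -1, -1, -2, -4, -6, -5, -1, 4, -1, 0, 33, -22, -24]
322 [-21, -24, -5, 0, 2, 0, 0, -3, -6, -5, 0, 2, -2, -4, -4, -5, 0, 1, 0, 1, 1, -20, -19]
[(267, 255
[... 348 characters left out ...]
5, 58, 58, 51, 41, 48, 54, 59, 56, 48, 15], [-18, -18, -15, -19, -21, -20, -22, 49, 46, 54, 56, 55, 42, 28, 50, 43, 50, 47, 34, 22, -19, -17]]
[(312, 276, 14, 14)]
[[-4, -4, -4, -7, -6, -6, -6, -8, -5, 21, 84, 117, 101, 86, 84, 76, 60, 45, 53, 70, 74, 68], [-2, -3, -2, -2, 0, -2, -1, -2, -3, -3, -2, 13, 46, 73, 85, 85, 84, 76, 69, 72, 79, 82], [-1, -2, -3, -3, -4, -2, -2, -3, -4, -1, -3, -2, -3, 9, 47, 75, 86, 80, 63, 36, 49, 74], [-3, -3, -3, -3, -2, -3, -4, -3, -3, -3, -3, -1, 15, 53, 79, 85, 82, 74, 71, 77, 82, 85], [-8, -7, -8, -12, -12, -10, -10, -10, -8, -3, 20, 44, 71, 78, 67, 52, 35, 21, 33, 53, 51, 40]]
-0.0011298480256589805 [-0.2368  0.5948  0.7424  2.0019 -0.5741  0.7688  0.9393]
```

```bash
python3 -m crank '[[0,0,0,2,0,0,0],[0,0,0,0,0,0,0]]'| grep -E "pos|wrist"; python3 -m crank '[[0,0,0,1.5,0,0,0],[0,0,0,0,0,0,0]]'| grep -E "pos|wrist"; python3 -m crank '[[0,0,0,1,0,0,0],[0,0,0,0,0,0,0]]'
```

```text
position: [0.4745, -0.2075, 0.0895]
wrist_force: [0.7, 0.2, 4.6]
position: [0.4745, -0.2075, 0.0882]
wrist_force: [-0.6, 0.2, 6.0]
time: 24.02
position: [0.4745, -0.2074, 0.0873]
ee_rot: [[-0.089, 0.996, -0.004], [0.996, 0.089, 0.001], [0.001, -0.004, -1.0]]
wrist_force: [-1.0, 0.2, 6.0]
finger_gap: -0.0
finger_force: 3.0
```

Contact: the reading is the spring's 5–6 N. Now I'll press through the stroke.

```bash
python3 -m crank '[[0,0,0,2,0,0,0],[0,0,0,2,0,0,0],[0,0,0,2,0,0,0],[0,0,0,0,0,0,0]]'| grep -E "pos|wrist|finger"; python3 -m crank '[[0,0,0,2,0,0,0],[0,0,0,0,0,0,0]]'| grep -E "pos|wrist|finger"
```

```text
position: [0.4745, -0.2075, 0.0814]
wrist_force: [-0.8, 1.1, 8.1]
finger_gap: 0.0
finger_force: 4.3
position: [0.4746, -0.2075, 0.0795]
wrist_force: [-0.4, 0.6, 9.0]
finger_gap: -0.004
finger_force: 4.8
```

```bash
python3 -m crank '[[0,0,0,2,0,0,0],[0,0,0,1,0,0,0],[0,0,0,0,0,0,0]]'| grep -E "pos|wrist"; python3 -m crank '[[0,0,0,0.7,0,0,0],[0,0,0,0,0,0,0]]'| grep -E "pos|wrist"; python3 -m crank '[[0,0,0,0.7,0,0,0],[0,0,0,0,0,0,0]]'| grep -E "pos|wrist"
```

```text
position: [0.4749, -0.2078, 0.0777]
wrist_force: [-5.0, 3.6, 23.3]
position: [0.4752, -0.2078, 0.0777]
wrist_force: [-6.4, 3.7, 31.7]
position: [0.4754, -0.208, 0.0777]
wrist_force: [-7.5, 5.2, 38.8]
```

The stop was reached after a 12 mm stroke. I'll back off straight up and clear.

```bash
python3 -m crank '[[0,0,0,-3,0,0,0],[0,0,0,-4,0,0,0],[0,0,0,-6,0,0,0],[0,0,0,-15,0,0,0],[0,0,0,-30,0,0,0],[0,0,0,-40,0,0,0],[0,0,0,-40,0,0,0],[0,20,0,0,0,0,0],[0,40,0,0,0,0,0],[0,40,0,0,0,0,0],[0,0,0,0,0,0,0],[0,0,0,0,0,0,0]]'
python3 - <<'E'
from h import *
for n in("side","scene"):
    im=imaging.grab_frame(n);q=imaging.camera_params(n);o=cv2.imread(f"pics/{n}5.png")[:,:,::-1];first=cv2.imread(f"pics/{n}0.png")[:,:,::-1]
    f=lambda P:[cv2.boundingRect(c) for c in blobs(P,(105,120,50),(130,255,255),10) if 255<cv2.boundingRect(c)[0]<325]
    print(n,f(o),f(im))
    print([int(im[r,273 if n=="side" else 319].sum()) for r in range(246 if n=="side" else 268,290)])
    y=lambda P:[cv2.boundingRect(c) for c in blobs(P,(17,120,120),(35,255,255),25)]
    print("yellow",y(first),y(im))
    d=cv2.absdiff(first,im).max(2)
    for nm,X in(("bottle",(.735,.164,.08)),("timer",(.56,-.416,.01)),("tape",(.677,-.218,.01))):
        u,v=proj(q,X).astype(int);print(nm,(u,v),"changed px",int((d[v-20:v+20,u-18:u+18]>60).sum()))
E
```

```text
time: 26.1
position: [0.466, -0.1047, 0.2124]
ee_rot: [[-0.095, 0.995, -0.005], [0.995, 0.095, 0.002], [0.002, -0.005, -1.0]]
wrist_force: [-0.3, 0.7, 0.0]
finger_gap: 0.004
finger_force: 0.0
side [(266, 252, 15, 15), (288, 180, 9, 6)] [(266, 252, 15, 16), (288, 180, 9, 6)]
[453, 515, 500, 398, 345, 340, 295, 299, 309, 305, 312, 294, 310, 306, 280, 213, 215, 234, 223, 219, 212, 204, 339, 422, 550, 395, 475, 332, 317, 312, 316, 316, 314, 313, 316, 317, 303, 307, 303, 309, 312, 308, 301, 312]
yellow [(345, 281, 28, 21)] [(345, 281, 28, 24)]
bottle (np.int64(381), np.int64(185)) changed px 0
timer (np.int64(300), np.int64(353)) changed px 0
tape (np.int64(356), np.int64(293)) changed px 0
scene [(312, 274, 15, 16)] [(312, 274, 15, 16)]
[495, 524, 533, 518, 477, 423, 376, 359, 356, 356, 356, 354, 357, 360, 339, 282, 266, 278, 287, 269, 265, 253]
yellow [(548, 403, 92, 77), (370, 268, 27, 22), (243, 224, 11, 14)] [(548, 402, 92, 78), (370, 268, 27, 22), (306, 299, 11, 18)]
bottle (np.int64(306), np.int64(193)) changed px 382
timer (np.int64(412), np.int64(345)) changed px 0
tape (np.int64(384), np.int64(281)) changed px 0
```

The head is back at its unpressed pixel position and the bystanders haven't moved. The changed pixels around the bottle in the scene view are probably the arm in front of it; the side view shows no change. Handing in.

```bash
python3 -c "
from h import *
print(workorder.job_done())"
```

```text
the job is handed in; nothing more can be done
None
```

I laid the dispenser on its side and let go, stood it upright in the large green tray and let go, then pressed its head to the stop, and it sprang fully back up; I handed in at about 26 s with the bottle, timer and tape unmoved, but the press briefly peaked at about 39 N, harder than needed, and I viewed 12 pictures, over the limit of 10.

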